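# Fill-stand: empty caddy on the rest, screw the spout over it

### The job

Two lidded caddies look alike, but one is full and heavy and the other empty and light, which only lifting tells: set the empty one upright in the middle of the round rest of the filling stand and leave the full one standing on the hob. Then screw the hopper head clockwise (seen from above) until its spout points straight over the rest, with its mouth above the hole in the caddy's lid; nothing stops it there, so take care not to screw it well past. Do not knock the other things on the hob about.

Things in the scene. Friction and masses are not known exactly. Their poses are not given: they have to be found in the camera images.
- stand: Filling stand of bare cast aluminium, fixed to the hob, placed and turned differently each time. Origin on the hob on the pillar's axis, z up; its -x axis points along the foot to the round rest, which lies toward the robot. Foot disc 112 mm wide and 10 mm high; pillar 60 mm wide at most, with a collar at 99 to 107 mm height and the thread above it; a small pointer on the collar points to the rest. It carries the hopper head, whose top is about 170 mm above the hob.
- rest (a point): Centre of the top of the stand's round rest: a flat disc 90 mm wide with its top 12 mm above the hob, no rim, 120 mm from the pillar's axis. The caddy goes here.
- spout_mouth (a point): Centre of the lower end of the spout's mouth (a short tube 28 mm wide), 120 mm from the pillar's axis, about 120 mm above the hob, so it passes about 12 mm over the lid of a caddy on the rest. Its orientation is that of the hopper head: -x points along the spout, away from the pillar.
- spout_push (a point): A point of the spout 80 mm from the pillar's axis, midway between its side walls and half way up them (about 142 mm above the hob), a good place to push. The spout is an open steel trough 40 mm wide outside with upright side walls 34 mm high (about 125 to 160 mm above the hob); it starts at the hopper bowl (108 mm wide at its rim, about 170 mm above the hob) and ends 140 mm from the axis. Orientation as for spout_mouth.
- head (a joint): Angle of the screw-on hopper head about the upright pillar, rad. 0 = spout exactly over the rest. Positive = unscrewed, counter-clockwise seen from above. It starts 1.2 to 1.8 rad unscrewed; screwing it on (clockwise from above) brings the value down and sinks the head 12 mm a turn. No stop at 0: the thread ends only at -0.8. Friction about 0.2 N m (2.5 N at the push point); it stays where it is left and does not spin on.
- caddy_1: Upright cylindrical metal caddy, 94 mm high, body 58 mm wide, steel lid (top 24 mm, fixed on) 60 mm wide with a dark filling hole 24 mm wide in its middle. Origin at the centre of its underside, z up. Starts on the hob at the robot's left. One of two look-alikes: the empty one weighs 0.09 to 0.13 kg, the full one 0.5 to 0.7 kg; either may be in either place.
- caddy_2: The other caddy, same shape and size as caddy_1; see there.
- salt_shaker: Bystander: salt shaker, 44 mm wide, 90 mm high, near the caddies at the left; origin under its centre.
- mug_tan: Bystander: cream mug, 77 mm wide (108 with handle), 89 mm high, at the back; origin under its centre.
- tin: Bystander: food tin, 76 mm wide, 58 mm high, to the right of the stand; origin under its centre.
- garlic: Bystander: garlic bulb, 53 mm, at the front left; origin under its centre.
Not all that is in view belongs to the job. Leave any pink look-alike of the caddy_1 alone.

How it is judged:
By the outcome, as a careful person would: the job done as asked, in the order asked, and still so for the second after the job is handed in, with the robot touching nothing.
It also fails if it takes over 64 s, if anything falls off the work surface, if the arm or the gripper's body presses on something with over 40 N, if the wrist force passes 120 N, or if a joint passes its speed limit or range.

### The arm

A 7-joint arm with a two-finger parallel gripper is mounted at the origin on a cart in front of the work surface, level with it; the furniture and walls round the work are solid. World frame = base frame: x ahead of the robot, y to its left, z up, the work surface at z = 0. Lengths are in m, angles in rad, forces in N, time in s.
With the tool pointing down it reaches from about 0.4 to 0.9 m from the base axis. Payload 5.6 kg.
Tool frame: the origin (TCP) lies midway between the tips of the shut fingers; the grasp point (between the pads) lies 19 mm behind it; z points along the fingers, y is the line along which they close (so a half turn about z gives the same grasp; the last joint's range is limited). The gripper opens to 92 mm and grips with 3 to 60 N. Pads are 20 mm wide; open, the fingers measure 128 mm over their backs; the gripper's body (75 mm by 189 mm) begins 69 mm behind the grasp point.
Start: joints at [-1.294, 0.468, -0.012, 1.603, 0.006, 1.071, -0.056], TCP at [0.204, 0.617, 0.215] pointing down, gripper open.
Joint ranges: [-2.53, 2.53], [-0.31, 2.02], [-1.57, 1.55], [0.28, 2.44], [-1.29, 4.43], [0.15, 1.84], [-2.92, 2.92]. Speed limits (rad/s): [2.57, 2.57, 3.14, 3.14, 3.14, 3.14, 3.14].

### API

Orientations are given as a 3x3 rotation matrix whose columns are the frame's x, y, z axes.
In Python, from workcell import * gives the robot as it stands.
- The arm moves only by the tool step_arm, never from a script. Its argument "series" is one flat list of numbers, 7 for each row, row after row: the opening, from 0 (shut) to 1 (fully open), then the shift along the world's x, y, z each as a share of 0.08 m, from -1 to 1, then the turn, a rotation vector about the world's x, y, z each as a share of 2 rad, from -1 to 1. A call has 1 to 10 rows; each row is the pose to reach, as a shift and turn from the pose commanded when the call began; what a row does not reach only later rows make up. A row lasts 1/12 s, in which the tool goes at most 41.7 mm and 7.16 degrees, less where a joint would pass 70% of its speed; a pose out of reach is approached as far as the arm can. A call with a number of a shift or a turn outside -1 to 1 is refused whole. A call with a gripper value outside its range is refused whole. The fingers move at their own pace and stop on an object; the grip force is fixed at half the most. Time passes only in rows, so rows that repeat a pose let the fingers close. It gives the time, the measured TCP pose, the force, the opening and the grip force at its end, in the units of the state.
- get_obs(): the state, without advancing time (a new reading comes with each control period).
- camera(name): name is "scene" or "top" or "wrist"; returns a dict with "image" (480x640x3 uint8, blue, green, red), "mtx" (3x3 intrinsics, pixels), "xyz" and "rotation" of the camera in the world. Camera axes: x right, y up, looking along -z (the intrinsics and any distortion apply to the point x, -y, -z); pixel columns grow to the right and rows downward; lengths in m; the calibration is good to about 2 mm. A picture is of the moment at which its call begins. There is no depth.
- job_done(): hands the job in; it is judged then, once.
The state is a dict: "clock": time; "joints": joint angles; "dq": joint speeds; "joint_efforts": joint torques, N m; "tool_pos": TCP position; "tcp_rot": TCP orientation; "contact_force": force on the tool from outside, world axes, zero at the start; "ft_torque": the same for the moment, N m; "grip_width": finger opening in m; "finger_force": force on a finger pad.
Only numpy, scipy, OpenCV 4.12 (cv2) and the standard library are available. Lean on these libraries where they do the work, as an engineer would, in place of code of your own. Each camera call takes 0.05 s, during which the arm holds its last target. There are 200 camera calls.

## Working session

There is one attempt and no reset: what is moved stays moved. The work goes in short steps, Python scripts to look and compute and a tool call to move; the robot and the scene stay as the last step left them, time stands still between calls to the robot, and variables do not carry over. Pictures are saved under pics/ and viewed, at most 10 in all, crops included, and the job is handed in when it is done.

Besides the shell and the picture viewer there is one more tool, called after "Emit:" as name(argument=value, ...) on one line, values as JSON. step_arm: Moves the arm, as the interface text tells. Shift numbers are shares of 0.08 m and turn numbers shares of 2 rad, none past 1 either way. Its arguments: {"type":"object","properties":{"series":{"type":"array","items":{"type":"number","minimum":-1,"maximum":1}}},"required":["series"]}

```bash
mkdir -p pics; cat > h.py <<'E'
from workcell import *
import numpy as np, cv2
def snap(n,f):
    c=camera(n); cv2.imwrite(f'pics/{f}.png',c['image']); np.savez(f'pics/{f}.npz',**{k:np.array(c[k]) for k in('mtx','xyz','rotation')}); return c
def ray(f,u,v,z):
    c=np.load(f'pics/{f}.npz'); d=np.linalg.inv(c['mtx'])@[u,v,1]; d=c['rotation']@(d*[1,-1,-1]); p=c['xyz']
    return p+d*(z-p[2])/d[2]
def proj(f,P):
    c=np.load(f'pics/{f}.npz'); q=c['rotation'].T@(np.array(P)-c['xyz']); q=c['mtx']@(q*[1,-1,-1]); return q[:2]/q[2]
E
python3 - <<'E'
from h import *
for n in('top','scene'):
    c=snap(n,n+'0'); print(n,c['xyz'],c['rotation'],c['mtx'],[k for k in c])
o=get_obs(); print(o['clock'],o['tool_pos'],o['tcp_rot'],o['contact_force'],o['grip_width'])
E
```

```text
top [0.51685248 0.11297422 0.95151981] [[-0.02260931  0.99881275 -0.0431499 ]
 [-0.99971747 -0.02227098  0.00830559]
 [ 0.00733474  0.04332549  0.99903409]] [[479.518448     0.         318.42769838]
 [  0.         479.518448   242.1735421 ]
 [  0.           0.           1.        ]] ['image', 'mtx', 'xyz', 'rotation']
scene [ 0.16538319 -0.04147712  0.86042658] [[ 0.33240617  0.82723884 -0.45297024]
 [-0.94306841  0.28577342 -0.17016323]
 [-0.01131878  0.48374523  0.87513567]] [[435.47539661   0.         316.64980962]
 [  0.         435.47539661 233.94722463]
 [  0.           0.           1.        ]] ['image', 'mtx', 'xyz', 'rotation']
0.1 [0.20423822 0.61654099 0.2137466 ] [[-9.49285088e-01  3.14416397e-01 -3.87648050e-04]
 [ 3.14416617e-01  9.49283891e-01 -1.51177842e-03]
 [-1.07339875e-04 -1.55699170e-03 -9.99998782e-01]] [-1.45336697 -0.25165828 -0.01754261] 0.0920715442436809
```

View pics/top0.png

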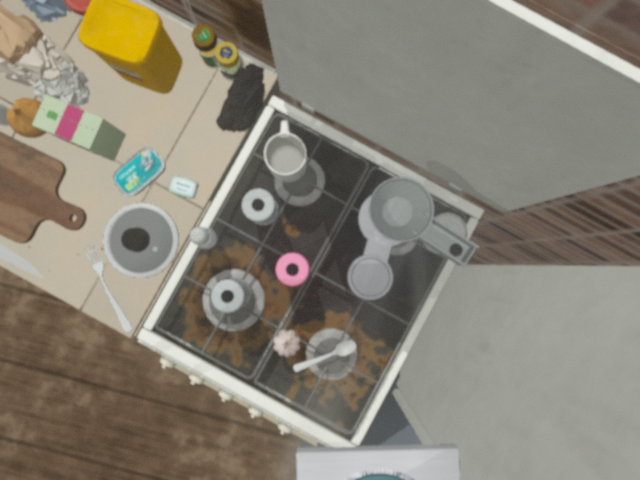

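View pics/scene0.png

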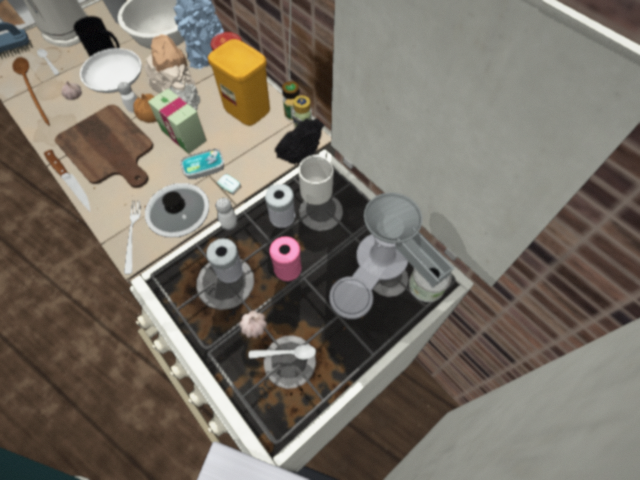

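The top view shows grey caddies with lid holes at (259,205) and (227,295). The pink look-alike at (292,269) is to be left alone. The bowl is at (402,207), the rest at (371,278) and the spout mouth at about (456,250), with the tin below the spout, the garlic at (287,343), the salt shaker at (203,238) and the mug at (286,155). I'll confirm this in one enlarged crop.

```bash
python3 - <<'E'
from h import *
i=cv2.imread('pics/top0.png')
cv2.imwrite('pics/crop1.png',cv2.resize(i[130:330,190:490],(800,533),interpolation=cv2.INTER_CUBIC))
E
```

```text
(no output)
```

View pics/crop1.png

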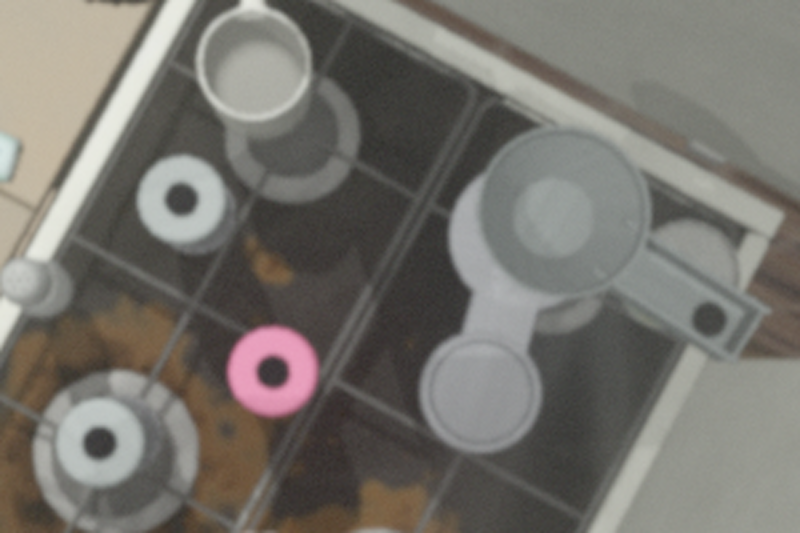

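```bash
python3 - <<'E'
from h import *
for n,u,v,z in [('A',257.9,205,.092),('B',227.5,296.1,.092),('pink',292.7,269.1,.092),('rest',370,277.4,.012),('bowl',401.9,209.1,.17),('mouth',455.9,250,.125),('mug',286,153,.089),('salt',200,236,.09),('garlic',287,343,.04),('tin',449,232,.058)]:
    print(n,ray('top0',u,v,z).round(4))
for n,u,v,z in [('A',281,192,.092),('B',222,246,.092),('rest',351,297,.012),('bowl',393,219,.17)]:
    print('scene',n,ray('scene0',u,v,z).round(4))
r=ray('top0',370,277.4,.012);b=ray('top0',401.9,209.1,.17);m=ray('top0',455.9,250,.125)
f=lambda d:np.arctan2(d[1],d[0])
print(np.hypot(*(r-b)[:2]),np.hypot(*(m-b)[:2]),f(r-b),f(m-b),f(m-b)-f(r-b))
E
```

```text
A [0.6233 0.2132 0.092 ]
B [0.4614 0.2701 0.092 ]
pink [0.5068 0.1529 0.092 ]
rest [0.4862 0.0058 0.012 ]
bowl [ 0.6018 -0.0315  0.17  ]
mouth [ 0.5337 -0.1311  0.125 ]
mug [0.7173 0.161  0.089 ]
salt [0.5699 0.3182 0.09  ]
garlic [0.3674 0.1689 0.04  ]
tin [ 0.569  -0.1391  0.058 ]
scene A [0.6347 0.2138 0.092 ]
scene B [0.4757 0.277  0.092 ]
scene rest [0.4877 0.0073 0.012 ]
scene bowl [ 0.5984 -0.0297  0.17  ]
0.12144502215367968 0.12061116014784588 2.8292233542362517 -2.1703476846265755 -4.999571038862827
```

The geometry agrees: rest to pillar is 121 mm, mouth to axis is 121 mm, and the head is about 1.28 rad unscrewed. The tool yaw (y axis at 72°) already suits the rest, because it is perpendicular to the direction of the pillar. I'll go above the near caddy B first.

Emit:
step_arm(series=[1,0.64,-0.87,0,0,0,0,1,0.64,-0.87,0,0,0,0,1,0.64,-0.87,0,0,0,0,1,0.64,-0.87,0,0,0,0])

```text
clock: 0.43
tool_pos: [0.2583, 0.545, 0.2145]
tcp_rot: [[-0.948, 0.32, 0.001], [0.32, 0.948, -0.001], [-0.001, -0.001, -1.0]]
contact_force: [-0.6, 0.9, -0.3]
grip_width: 0.0922
finger_force: 0.0
```

Emit:
step_arm(series=[1,0.64,-0.87,0,0,0,0,1,0.64,-0.87,0,0,0,0,1,0.64,-0.87,0,0,0,0,1,0.64,-0.87,0,0,0,0])

```text
clock: 0.77
tool_pos: [0.3082, 0.4766, 0.2147]
tcp_rot: [[-0.948, 0.318, 0.0], [0.318, 0.948, -0.0], [-0.0, -0.0, -1.0]]
contact_force: [-1.8, 0.6, 1.0]
grip_width: 0.0919
finger_force: 0.0
```

Emit:
step_arm(series=[1,0.65,-0.86,0,0,0,0,1,0.65,-0.86,0,0,0,0,1,0.65,-0.86,0,0,0,0,1,0.65,-0.86,0,0,0,0])

```text
clock: 1.1
tool_pos: [0.3596, 0.4088, 0.2147]
tcp_rot: [[-0.948, 0.317, 0.0], [0.317, 0.948, 0.0], [-0.0, 0.0, -1.0]]
contact_force: [-0.3, 0.7, -0.1]
grip_width: 0.0922
finger_force: 0.0
```

Emit:
step_arm(series=[1,0.65,-0.86,0,0,0,0,1,0.65,-0.86,0,0,0,0,1,0.65,-0.86,0,0,0,0,1,0.65,-0.86,0,0,0,0])

```text
clock: 1.43
tool_pos: [0.4113, 0.3406, 0.2146]
tcp_rot: [[-0.949, 0.316, 0.0], [0.316, 0.949, 0.0], [-0.0, 0.0, -1.0]]
contact_force: [-0.1, -0.3, -0.7]
grip_width: 0.0918
finger_force: 0.0
```

Emit:
step_arm(series=[1,0.64,-0.86,0,0,0,0,1,0.64,-0.86,0,0,0,0,1,0.64,-0.86,0,0,0,0,1,0.64,-0.86,0,0,0,0,1,0.64,-0.86,0,0,0,0])

```text
clock: 1.85
tool_pos: [0.4606, 0.2744, 0.2144]
tcp_rot: [[-0.95, 0.311, -0.001], [0.311, 0.95, 0.001], [0.001, 0.001, -1.0]]
contact_force: [-0.6, -0.2, -0.4]
grip_width: 0.0919
finger_force: 0.0
```

```bash
python3 - <<'E'
from h import *
c=snap('wrist','w1'); o=get_obs(); print(o['tool_pos'],c['xyz'],c['rotation'],proj('w1',[.4614,.2701,.094]),o['contact_force'])
E
```

```text
[0.46036975 0.27458287 0.21439548] [0.39465226 0.29612139 0.38385551] [[ 0.31222202 -0.92071365 -0.23410207]
 [ 0.9500086   0.30286249  0.07588132]
 [ 0.00103577 -0.2460908   0.96924622]] [309.94558388 242.21287352] [-0.17694007  0.42496119 -0.01028744]
```

View pics/w1.png

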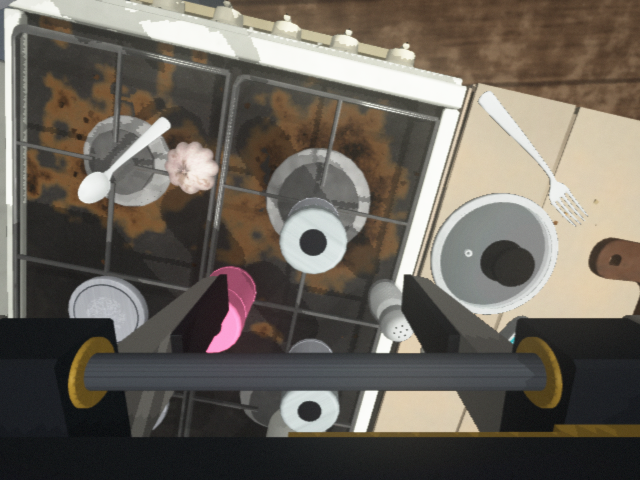

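The wrist view shows B's hole at (313,242), 3 px from the prediction. The salt shaker at (385,310) and the pink one at (230,310) are clear of the caddy.

```bash
python3 - <<'E'
from h import *
o=get_obs(); B=ray('w1',313,242,.094); A=ray('w1',310,411,.094); R=ray('w1',108,307,.012);print(B,A,R,((B-o['tool_pos'])/.08).round(3))
E
```

```text
[0.46204567 0.27266998 0.094     ] [0.62436342 0.21597547 0.094     ] [0.48054129 0.01478107 0.012     ] [ 0.021 -0.024 -1.505]
```

Emit:
step_arm(series=[1,0.02,-0.02,-0.5,0,0,0,1,0.02,-0.02,-0.99,0,0,0,1,0.02,-0.02,-0.99,0,0,0,1,0.02,-0.02,-0.99,0,0,0])

```text
clock: 2.23
tool_pos: [0.4613, 0.2711, 0.1342]
tcp_rot: [[-0.95, 0.311, -0.004], [0.311, 0.95, -0.002], [0.003, -0.003, -1.0]]
contact_force: [0.9, 1.1, -0.5]
grip_width: 0.0914
finger_force: 0.0
```

Emit:
step_arm(series=[1,0,0,-0.3,0,0,0,1,0,0,-0.6,0,0,0,1,0,0,-0.8,0,0,0,1,0,0,-0.99,0,0,0,1,0,0,-0.99,0,0,0])

```text
clock: 2.65
tool_pos: [0.463, 0.2711, 0.0562]
tcp_rot: [[-0.95, 0.313, -0.001], [0.313, 0.95, 0.0], [0.001, -0.0, -1.0]]
contact_force: [0.3, -0.4, -0.3]
grip_width: 0.0916
finger_force: 0.0
```

Emit:
step_arm(series=[0,0,0,0,0,0,0,0,0,0,0,0,0,0,0,0,0,0,0,0,0,0,0,0,0,0,0,0,0,0,0,0,0,0,0,0,0,0,0,0,0,0])

```text
clock: 3.15
tool_pos: [0.4643, 0.2706, 0.0572]
tcp_rot: [[-0.949, 0.314, 0.002], [0.314, 0.949, 0.001], [-0.001, 0.002, -1.0]]
contact_force: [0.8, 0.5, 3.8]
grip_width: 0.0592
finger_force: 30.0
```

```bash
python3 - <<'E'
from h import *
o=get_obs(); print(o['tool_pos'],o['contact_force'],o['grip_width'],o['finger_force'],o['joint_efforts'])
E
```

```text
[0.46429003 0.27059049 0.05718154] [0.81578288 0.48101065 3.83815645] 0.059213779340098596 30.00070972368121 [ 4.04308084e-01 -4.33834398e+01  1.90565832e+00 -1.50412148e+01
  6.39792415e-02  9.18525131e-02  5.38800829e-03]
```

Emit:
step_arm(series=[0,0,0,0.2,0,0,0,0,0,0,0.4,0,0,0,0,0,0,0.5,0,0,0,0,0,0,0.5,0,0,0,0,0,0,0.5,0,0,0,0,0,0,0.5,0,0,0,0,0,0,0.5,0,0,0])

```text
clock: 3.73
tool_pos: [0.4628, 0.2693, 0.0951]
tcp_rot: [[-0.949, 0.314, -0.002], [0.314, 0.949, -0.001], [0.001, -0.002, -1.0]]
contact_force: [-0.4, 0.5, -5.0]
grip_width: 0.0585
finger_force: 30.0
```

A downward pull of 5.0 N means about 0.5 kg, so B is the full one. I'll set it back down and take A.

Emit:
step_arm(series=[0,0,0,-0.2,0,0,0,0,0,0,-0.35,0,0,0,0,0,0,-0.45,0,0,0,0,0,0,-0.5,0,0,0,0,0,0,-0.5,0,0,0,0,0,0,-0.5,0,0,0])

```text
clock: 4.23
tool_pos: [0.4629, 0.2697, 0.0568]
tcp_rot: [[-0.949, 0.314, -0.002], [0.314, 0.949, -0.001], [0.002, -0.001, -1.0]]
contact_force: [-4.6, -2.3, 8.3]
grip_width: 0.0586
finger_force: 30.0
```

Emit:
step_arm(series=[1,0,0,0,0,0,0,1,0,0,0,0,0,0,1,0,0,0,0,0,0,1,0,0,0,0,0,0,1,0,0,0,0,0,0,1,0,0,0,0,0,0])

```text
clock: 4.73
tool_pos: [0.4637, 0.2699, 0.0561]
tcp_rot: [[-0.949, 0.314, 0.0], [0.314, 0.949, 0.0], [-0.0, 0.0, -1.0]]
contact_force: [-0.3, 0.4, 0.6]
grip_width: 0.0917
finger_force: 0.0
```

Emit:
step_arm(series=[1,0,0,0.3,0,0,0,1,0,0,0.6,0,0,0,1,0,0,1,0,0,0,1,0,0,1,0,0,0,1,0,0,1,0,0,0])

```text
clock: 5.15
tool_pos: [0.4647, 0.2706, 0.1379]
tcp_rot: [[-0.949, 0.314, 0.003], [0.314, 0.949, 0.002], [-0.002, 0.003, -1.0]]
contact_force: [0.2, 0.3, -0.9]
grip_width: 0.092
finger_force: 0.0
```

```bash
python3 - <<'E'
from h import *
o=get_obs(); print(o['tool_pos'],((np.array([.6240,.2150,.18])-o['tool_pos'])/.08).round(3))
E
```

```text
[0.46472227 0.27060951 0.13791561] [ 1.991 -0.695  0.526]
```

Emit:
step_arm(series=[1,0,0,0.4,0,0,0,1,0.5,-0.17,0.5,0,0,0,1,1,-0.35,0.5,0,0,0,1,1,-0.35,0.5,0,0,0])

```text
clock: 5.48
tool_pos: [0.55, 0.2374, 0.1762]
tcp_rot: [[-0.947, 0.321, 0.005], [0.321, 0.947, -0.002], [-0.006, -0.0, -1.0]]
contact_force: [-0.3, -0.9, -1.4]
grip_width: 0.0921
finger_force: 0.0
```

Emit:
step_arm(series=[1,0.5,-0.17,0,0,0,0,1,1,-0.35,0,0,0,0,1,1,-0.35,0,0,0,0,1,1,-0.35,0,0,0,0,1,1,-0.35,0,0,0,0])

```text
clock: 5.9
tool_pos: [0.6222, 0.2137, 0.1742]
tcp_rot: [[-0.949, 0.315, -0.003], [0.315, 0.949, -0.001], [0.003, -0.002, -1.0]]
contact_force: [-0.6, 0.2, -0.3]
grip_width: 0.0923
finger_force: 0.0
```

```bash
python3 - <<'E'
from h import *
c=snap('wrist','w2'); o=get_obs(); print(o['tool_pos'],proj('w2',[.624,.215,.094]),proj('w2',[.462,.2727,.094]))
E
```

```text
[0.62187085 0.21448436 0.17478947] [316.98485158 254.18010649] [323.14028607  -8.51326033]
```

View pics/w2.png

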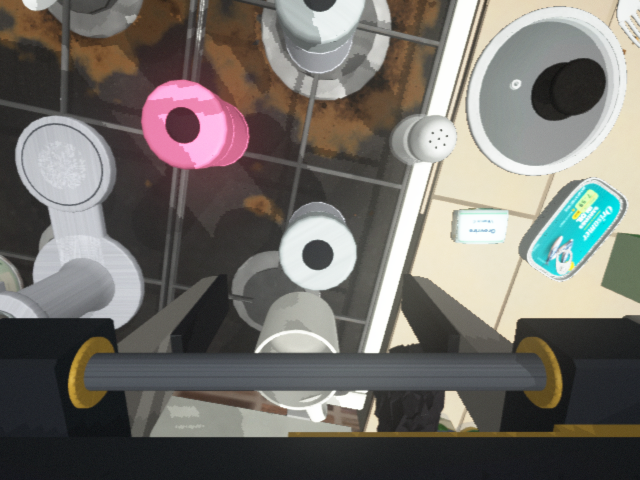

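A's hole is at (317,254), as predicted, and the mug is clear behind it. The rest is at about (66,162). Descending and gripping.

Emit:
step_arm(series=[1,0.02,0,-0.3,0,0,0,1,0.02,0,-0.6,0,0,0,1,0.02,0,-0.75,0,0,0,1,0.02,0,-0.75,0,0,0])

```text
clock: 6.28
tool_pos: [0.6218, 0.2143, 0.113]
tcp_rot: [[-0.95, 0.313, -0.006], [0.313, 0.95, -0.002], [0.005, -0.004, -1.0]]
contact_force: [-0.8, 0.3, 0.2]
grip_width: 0.0917
finger_force: 0.0
```

Emit:
step_arm(series=[1,0,0,-0.3,0,0,0,1,0,0,-0.6,0,0,0,1,0,0,-0.73,0,0,0,1,0,0,-0.73,0,0,0])

```text
clock: 6.62
tool_pos: [0.6233, 0.2139, 0.0561]
tcp_rot: [[-0.95, 0.314, -0.004], [0.314, 0.95, -0.001], [0.003, -0.002, -1.0]]
contact_force: [-0.0, 0.4, 0.3]
grip_width: 0.0922
finger_force: 0.0
```

Emit:
step_arm(series=[0,0,0,0,0,0,0,0,0,0,0,0,0,0,0,0,0,0,0,0,0,0,0,0,0,0,0,0,0,0,0,0,0,0,0,0,0,0,0,0,0,0])

```text
clock: 7.12
tool_pos: [0.6257, 0.2141, 0.0587]
tcp_rot: [[-0.949, 0.314, 0.001], [0.314, 0.949, 0.001], [-0.001, 0.001, -1.0]]
contact_force: [0.6, 0.8, 2.8]
grip_width: 0.0594
finger_force: 30.0
```

Emit:
step_arm(series=[0,0,0,0.3,0,0,0,0,0,0,0.6,0,0,0,0,0,0,0.9,0,0,0,0,0,0,1,0,0,0,0,0,0,1,0,0,0,0,0,0,1,0,0,0,0,0,0,1,0,0,0])

```text
clock: 7.7
tool_pos: [0.624, 0.2135, 0.136]
tcp_rot: [[-0.949, 0.314, -0.003], [0.314, 0.949, -0.001], [0.002, -0.002, -1.0]]
contact_force: [0.4, 1.2, -1.9]
grip_width: 0.0592
finger_force: 30.0
```

```bash
python3 - <<'E'
from h import *
R=ray('w2',65.5,162,.012); o=get_obs(); print(R,o['tool_pos'],o['contact_force'],o['grip_width'])
i=cv2.imread('pics/w2.png'); cv2.imwrite('pics/crop2.png',cv2.resize(i[100:340,0:200],(500,600),interpolation=cv2.INTER_CUBIC))
E
```

```text
[0.48672026 0.01275414 0.012     ] [0.62403278 0.21348723 0.13600021] [ 0.38733196  1.15397431 -1.86390864] 0.059230570347743976
```

View pics/crop2.png

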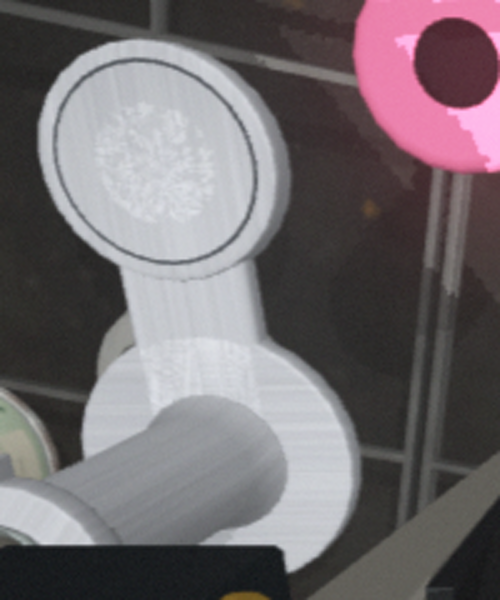

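A is light (under 2 N), so it is the empty one. The rest centre in the crop at (155,161) is pixel (62,164). I'll carry the caddy over there at a safe height.

Emit:
step_arm(series=[0,0,0,0.3,0,0,0,0,0,0,0.6,0,0,0,0,-0.3,-0.43,0.6,0,0,0,0,-0.57,-0.86,0.6,0,0,0,0,-0.57,-0.86,0.6,0,0,0])

```text
clock: 8.12
tool_pos: [0.5749, 0.1365, 0.1837]
tcp_rot: [[-0.947, 0.322, -0.007], [0.322, 0.947, -0.006], [0.005, -0.008, -1.0]]
contact_force: [-0.4, -1.0, -2.2]
grip_width: 0.0586
finger_force: 30.0
```

Emit:
step_arm(series=[0,-0.2,-0.3,0,0,0,0,0,-0.4,-0.6,0,0,0,0,0,-0.57,-0.86,0,0,0,0,0,-0.57,-0.86,0,0,0,0])

```text
clock: 8.45
tool_pos: [0.5307, 0.071, 0.1842]
tcp_rot: [[-0.947, 0.32, -0.005], [0.32, 0.947, -0.003], [0.004, -0.004, -1.0]]
contact_force: [-0.9, -1.0, -2.1]
grip_width: 0.0589
finger_force: 30.0
```

Emit:
step_arm(series=[0,-0.2,-0.3,0,0,0,0,0,-0.4,-0.6,0,0,0,0,0,-0.57,-0.85,0,0,0,0,0,-0.57,-0.85,0,0,0,0,0,-0.57,-0.85,0,0,0,0,0,-0.57,-0.85,0,0,0,0,0,-0.57,-0.85,0,0,0,0])

```text
clock: 9.03
tool_pos: [0.4889, 0.0094, 0.1854]
tcp_rot: [[-0.95, 0.313, -0.0], [0.313, 0.95, 0.0], [0.0, -0.0, -1.0]]
contact_force: [-0.0, 0.0, -0.7]
grip_width: 0.059
finger_force: 30.0
```

```bash
python3 - <<'E'
from h import *
print(ray('w2',62,164.4,.012))
c=snap('wrist','w3'); o=get_obs(); print(o['tool_pos'],o['contact_force'],o['clock'],o['grip_width'],proj('w3',[.486,.008,.012]))
E
```

```text
[0.48763823 0.00857652 0.012     ]
[0.4888403  0.00943235 0.18538579] [-0.86170738  0.57923961 -0.65094593] 9.0833 0.05955533479929998 [312.23003766 225.37638431]
```

View pics/w3.png

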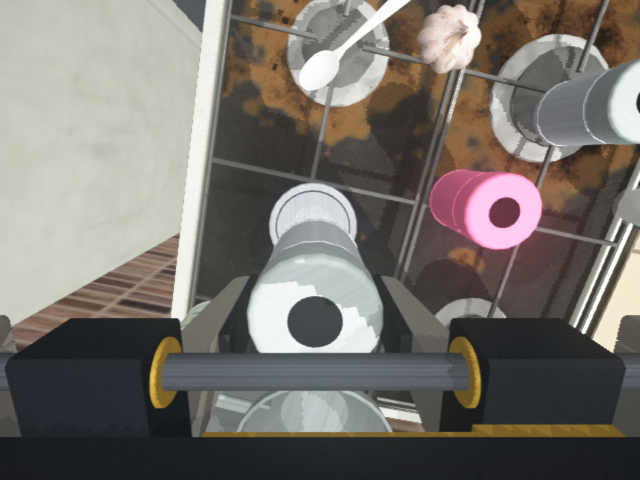

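The rest disc spans u 269–357 with its top edge at v 183, so its centre is about (313,226) against a prediction of (312,225). The estimate (0.486,0.008) holds. Next I check the caddy's position in the grip from its hole at (315,321).

```bash
python3 - <<'E'
from h import *
o=get_obs(); h=ray('w3',315,321,o['tool_pos'][2]+.0355); r=ray('w3',313,226,.012); print(o['tool_pos'],h,r,o['clock'],((r-h)/.08)[:2])
E
```

```text
[0.4888403  0.00943235 0.18538579] [0.48705829 0.01042195 0.22088579] [0.48685324 0.00853693 0.012     ] 9.0833 [-0.00256309 -0.02356279]
```

Emit:
step_arm(series=[0,0,-0.02,-0.2,0,0,0,0,0,-0.02,-0.5,0,0,0,0,0,-0.02,-0.8,0,0,0,0,0,-0.02,-1,0,0,0,0,0,-0.02,-1,0,0,0,0,0,-0.02,-1,0,0,0])

```text
clock: 9.58
tool_pos: [0.4882, 0.0072, 0.1052]
tcp_rot: [[-0.95, 0.313, -0.002], [0.313, 0.95, -0.0], [0.002, -0.001, -1.0]]
contact_force: [0.4, -0.6, -1.2]
grip_width: 0.0594
finger_force: 30.0
```

Emit:
step_arm(series=[0,0,0,-0.15,0,0,0,0,0,0,-0.28,0,0,0,0,0,0,-0.36,0,0,0,0,0,0,-0.41,0,0,0,0,0,0,-0.41,0,0,0,0,0,0,-0.41,0,0,0])

```text
clock: 10.08
tool_pos: [0.4886, 0.0066, 0.0732]
tcp_rot: [[-0.949, 0.314, 0.0], [0.314, 0.949, 0.0], [-0.0, 0.0, -1.0]]
contact_force: [-0.2, -0.4, -0.9]
grip_width: 0.0592
finger_force: 30.0
```

Emit:
step_arm(series=[0,0,0,-0.02,0,0,0,0,0,0,-0.035,0,0,0,0,0,0,-0.035,0,0,0,0,0,0,-0.035,0,0,0])

```text
clock: 10.42
tool_pos: [0.4889, 0.0067, 0.0707]
tcp_rot: [[-0.949, 0.314, 0.001], [0.314, 0.949, 0.0], [-0.001, 0.001, -1.0]]
contact_force: [0.2, 0.2, 1.9]
grip_width: 0.0591
finger_force: 30.0
```

It has contact, so I release and rise.

Emit:
step_arm(series=[0.8,0,0,0,0,0,0,0.8,0,0,0,0,0,0,0.8,0,0,0,0,0,0,0.8,0,0,0,0,0,0,0.8,0,0,0,0,0,0,0.8,0,0,0,0,0,0])

```text
clock: 10.92
tool_pos: [0.4883, 0.0066, 0.0701]
tcp_rot: [[-0.949, 0.314, -0.0], [0.314, 0.949, 0.0], [0.0, -0.0, -1.0]]
contact_force: [-1.1, -0.1, 0.2]
grip_width: 0.0737
finger_force: 0.0
```

Emit:
step_arm(series=[0.8,0,0,0.2,0,0,0,0.8,0,0,0.5,0,0,0,0.8,0,0,0.8,0,0,0,0.8,0,0,1,0,0,0,0.8,0,0,1,0,0,0])

```text
clock: 11.33
tool_pos: [0.4906, 0.0067, 0.1533]
tcp_rot: [[-0.949, 0.315, 0.006], [0.315, 0.949, 0.001], [-0.005, 0.003, -1.0]]
contact_force: [0.4, 0.3, 0.9]
grip_width: 0.0735
finger_force: 0.0
```

Emit:
step_arm(series=[0.8,0,0,0.5,0,0,0,0.8,0,0,1,0,0,0,0.8,0,0,1,0,0,0,0.8,0,0,1,0,0,0,0.8,0,0,1,0,0,0])

```text
clock: 11.75
tool_pos: [0.4877, 0.0067, 0.2292]
tcp_rot: [[-0.949, 0.314, -0.001], [0.314, 0.949, 0.0], [0.001, -0.0, -1.0]]
contact_force: [0.7, -1.0, -0.8]
grip_width: 0.0732
finger_force: 0.0
```

```bash
python3 - <<'E'
from h import *
c=snap('wrist','w4'); o=get_obs(); print(o['tool_pos'],o['clock'],o['joints'],proj('w4',[.487,.0085,.106]),proj('w4',[.487,.0085,.012]))
E
```

```text
[0.48730551 0.00662833 0.22860426] 11.8 [-0.32118297  0.17263145  0.26827582  1.98910628 -0.05429098  0.98929754
  1.22429126] [316.19929381 237.81953877] [315.88433777 218.99580622]
```

View pics/w4.png

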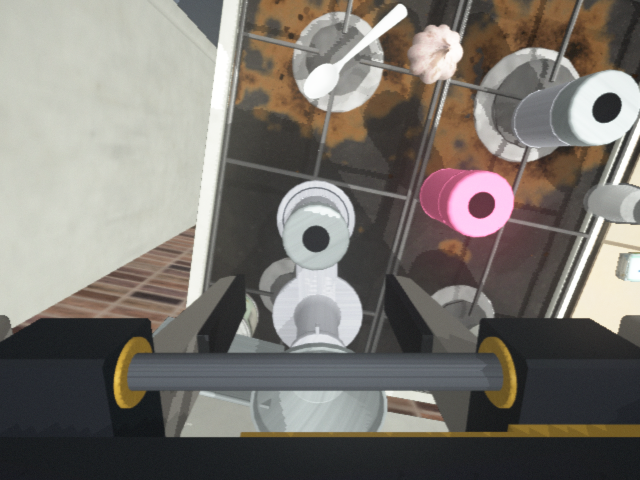

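The caddy's hole is at (316,238), exactly where it should be over the rest. Next is the spout. I'll check how close the right-hand wall and the hob edge are before straddling it.

```bash
python3 - <<'E'
from h import *
for u,v in[(275,100),(480,212),(460,265),(395,380),(355,445),(140,335)]: print(u,v,ray('top0',u,v,0).round(3)[:2])
i=cv2.imread('pics/top0.png'); a=cv2.resize(i[120:420,380:640],(520,600),interpolation=cv2.INTER_CUBIC)
cv2.imwrite('pics/crop3.png',a)
P=np.array([.602,-.0315])-.08*np.array([.564,.826])
for s in(-.0945,0,.0945):
    q=P+s*np.array([.826,-.564]); print(q, proj('top0',[*q,.22]))
o=get_obs();print(o['tool_pos'],P-o['tool_pos'][:2])
E
```

```text
275 100 [0.846 0.186]
480 212 [ 0.611 -0.219]
460 265 [ 0.506 -0.175]
395 380 [ 0.284 -0.039]
355 445 [0.16  0.043]
140 335 [0.383 0.46 ]
[ 0.478823 -0.044282] [418.67077198 285.61409975]
[ 0.55688 -0.09758] [451.79380306 233.69985959]
[ 0.634937 -0.150878] [484.57480459 182.32168766]
[0.48730551 0.00662833 0.22860426] [ 0.06957449 -0.10420833]
```

View pics/crop3.png

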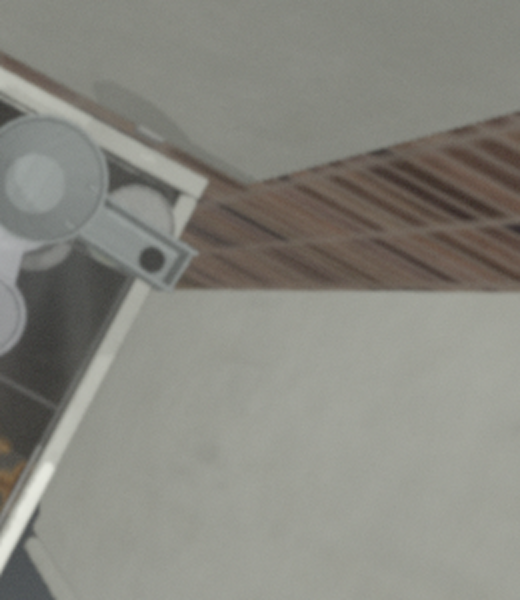

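The slab on the right is flush with the hob edge, about 78 mm from the push point. The back wall is over 100 mm away. With its fingers straddling the spout, the gripper body stays clear, shifted 18 mm toward the motion side. I'll turn and move above it.

Emit:
step_arm(series=[1,0.05,-0.1,0.1,0,0,0.06,1,0.1,-0.2,0.1,0,0,0.12,1,0.17,-0.3,0.1,0,0,0.18,1,0.25,-0.4,0.1,0,0,0.24,1,0.3,-0.5,0.1,0,0,0.3,1,0.34,-0.59,0.1,0,0,0.32,1,0.34,-0.59,0.1,0,0,0.32])

```text
clock: 12.38
tool_pos: [0.515, -0.0422, 0.2362]
tcp_rot: [[-0.95, -0.313, -0.003], [-0.313, 0.95, -0.001], [0.003, 0.0, -1.0]]
contact_force: [-0.5, 0.6, -0.1]
grip_width: 0.0917
finger_force: 0.0
```

Emit:
step_arm(series=[1,0.05,-0.1,0,0,0,0.06,1,0.1,-0.2,0,0,0,0.12,1,0.17,-0.3,0,0,0,0.18,1,0.25,-0.4,0,0,0,0.24,1,0.3,-0.5,0,0,0,0.3,1,0.34,-0.59,0,0,0,0.325,1,0.34,-0.59,0,0,0,0.325,1,0.34,-0.59,0,0,0,0.325])

```text
clock: 13.05
tool_pos: [0.542, -0.0875, 0.2369]
tcp_rot: [[-0.568, -0.823, -0.002], [-0.823, 0.568, 0.0], [0.001, 0.002, -1.0]]
contact_force: [-0.2, 0.1, 0.5]
grip_width: 0.092
finger_force: 0.0
```

```bash
python3 - <<'E'
from h import *
o=get_obs(); R=o['tcp_rot'];print(o['tool_pos'],o['clock'],o['joints'],np.degrees(np.arctan2(R[1][1],R[0][1])),o['contact_force'])
c=snap('wrist','w5'); ax=np.array([.602,-.0315])
for r,t,z in[(.14,.02,.16),(.14,-.02,.16),(.07,.02,.16),(.07,-.02,.16)]:
    u=np.array([-.564,-.826]);n=np.array([.826,-.564]); print(r,t,proj('w5',[*(ax+r*u+t*n),z]))
print('mouth',proj('w5',[*(ax+.12*u),.125]))
E
```

```text
[ 0.54198959 -0.08747932  0.23690245] 13.05 [-0.04102322  0.27275242  0.16847356  1.83705139 -0.05260662  1.03859601
  2.68588842] 145.4010581039889 [-0.20790621  0.07334367  0.47211293]
0.14 0.02 [259.01132657 170.3818532 ]
0.14 -0.02 [316.30695622 170.04269841]
0.07 0.02 [263.27626537 266.00411291]
0.07 -0.02 [316.73585478 265.66572121]
mouth [291.43970524 193.77823188]
```

View pics/w5.png

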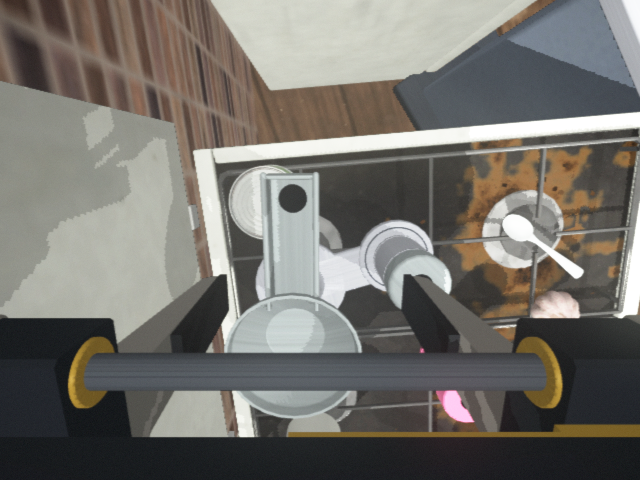

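The spout runs from u 265 to 319 with its mouth hole at (293,198), within 3 px of my model, so the hooking finger clears it by about 10 mm. Lowering around the spout.

Emit:
step_arm(series=[1,0,0,-0.2,0,0,0,1,0,0,-0.4,0,0,0,1,0,0,-0.6,0,0,0,1,0,0,-0.65,0,0,0,1,0,0,-0.65,0,0,0])

```text
clock: 13.52
tool_pos: [0.5416, -0.0868, 0.1849]
tcp_rot: [[-0.565, -0.825, -0.003], [-0.825, 0.565, 0.0], [0.001, 0.003, -1.0]]
contact_force: [0.2, -0.0, 0.2]
grip_width: 0.0915
finger_force: 0.0
```

Emit:
step_arm(series=[1,0,0,-0.2,0,0,0,1,0,0,-0.4,0,0,0,1,0,0,-0.6,0,0,0,1,0,0,-0.65,0,0,0,1,0,0,-0.65,0,0,0])

```text
clock: 13.93
tool_pos: [0.5424, -0.0874, 0.134]
tcp_rot: [[-0.565, -0.825, -0.001], [-0.825, 0.565, 0.0], [0.001, 0.001, -1.0]]
contact_force: [-0.2, 0.5, -0.0]
grip_width: 0.0922
finger_force: 0.0
```

```bash
python3 - <<'E'
from h import *
o=get_obs(); print(o['tool_pos'],o['clock'],o['contact_force'],o['joints'])
ax=np.array([.602,-.0315]); p=o['tool_pos'][:2]-ax
print('tool polar about axis',np.hypot(*p),np.degrees(np.arctan2(p[1],p[0])))
# waypoints: centre leads spout by 26 mm (hook face at 46, wall at 20), radius 80
for th in np.radians([-130,-140,-150,-160,-170,-180,-190,-196]):
    u=np.array([np.cos(th),np.sin(th)]); m=np.array([np.sin(th),-np.cos(th)])
    q=ax+.08*u+.022*m; print(round(np.degrees(th)),q.round(4),((q-o['tool_pos'][:2])/.08).round(2), round((th+np.radians(124.6))/2,3))
E
```

```text
[ 0.54243903 -0.08741418  0.13395431] 13.9333 [-0.15585825  0.45957195 -0.04263144] [-0.02582252  0.39898328  0.15439736  1.92799138 -0.0817092   0.8218723
  2.71321471]
tool polar about axis 0.08169396552099206 -136.80884041372758
-130 [ 0.5337 -0.0786] [-0.11  0.11] -0.047
-140 [ 0.5266 -0.0661] [-0.2   0.27] -0.134
-150 [ 0.5217 -0.0524] [-0.26  0.44] -0.222
-160 [ 0.5193 -0.0382] [-0.29  0.62] -0.309
-170 [ 0.5194 -0.0237] [-0.29  0.8 ] -0.396
-180 [ 0.522  -0.0095] [-0.26  0.97] -0.483
-190 [0.527  0.0041] [-0.19  1.14] -0.571
-196 [0.5312 0.0117] [-0.14  1.24] -0.623
```

Emit:
step_arm(series=[1,-0.05,0.06,0,0,0,-0.02,1,-0.11,0.11,0,0,0,-0.05,1,-0.16,0.19,0,0,0,-0.09,1,-0.2,0.27,0,0,0,-0.13,1,-0.235,0.355,0,0,0,-0.18,1,-0.26,0.44,0,0,0,-0.22,1,-0.28,0.53,0,0,0,-0.265,1,-0.29,0.62,0,0,0,-0.31,1,-0.29,0.62,0,0,0,-0.31])

```text
clock: 14.68
tool_pos: [0.5201, -0.0375, 0.1355]
tcp_rot: [[-0.94, -0.342, 0.002], [-0.342, 0.94, -0.0], [-0.002, -0.001, -1.0]]
contact_force: [0.7, -1.1, -0.4]
grip_width: 0.0917
finger_force: 0.4
```

```bash
python3 - <<'E'
from h import *
o=get_obs(); R=o['tcp_rot']; print(o['clock'],o['contact_force'],o['joints'][6],np.degrees(np.arctan2(R[1][1],R[0][1]))-270)
snap('top','t5'); snap('wrist','w6')
ax=np.array([.602,-.0315])
for th in np.radians([-165,-170,-175,-180,-185,-190]):
    u=np.array([np.cos(th),np.sin(th)]); m=np.array([np.sin(th),-np.cos(th)])
    q=ax+.08*u+.022*m; print(round(np.degrees(th)),((q-o['tool_pos'][:2])/.08).round(2), round((th+np.radians(160))/2,3))
# find dark hole of mouth in wrist picture
g=cv2.cvtColor(cv2.imread('pics/w6.png'),cv2.COLOR_BGR2GRAY)
for th in(-150,-155,-160,-165): 
    a=np.radians(th); print(th,proj('w6',[*(ax+.12*np.array([np.cos(a),np.sin(a)])),.127]))
n,l,s,c=cv2.connectedComponentsWithStats((g[100:270,150:480]<45).astype('uint8'))
for k in range(1,n):
    if 200<s[k,4]<3000: print(s[k],c[k]+[150,100])
E
```

```text
14.6833 [ 0.69456352 -1.06070911 -0.40223908] 2.051930902293878 -160.0143159525776
-165 [-0.01  0.08] -0.044
-170 [-0.01  0.17] -0.087
-175 [0.   0.26] -0.131
-180 [0.02 0.35] -0.175
-185 [0.05 0.44] -0.218
-190 [0.09 0.52] -0.262
-150 [231.76987942 215.89718229]
-155 [251.59381569 213.35127019]
-160 [271.69468964 212.53529294]
-165 [291.84364968 213.46162331]
```

```bash
cat >> h.py <<'E'
def mouth(f,ax=np.array([.602,-.0315]),z=.126):
    "angle (deg) of spout: darkest disc along the mouth circle"
    g=cv2.GaussianBlur(cv2.cvtColor(cv2.imread(f'pics/{f}.png'),cv2.COLOR_BGR2GRAY),(0,0),4)
    r=[]
    for th in range(-205,-119,1):
        a=np.radians(th); u,v=proj(f,[*(ax+.12*np.array([np.cos(a),np.sin(a)])),z])
        if 0<u<640 and 0<v<480: r.append((int(g[int(v),int(u)]),th))
    return r
E
python3 - <<'E'
from h import *
for f in('w5','w6','t5','top0'): print(f,[(t,g) for g,t in mouth(f)][::2])
E
```

```text
w5 [(-205, 44), (-203, 48), (-201, 56), (-199, 69), (-197, 79), (-195, 88), (-193, 93), (-191, 119), (-189, 162), (-187, 197), (-185, 206), (-183, 195), (-181, 165), (-179, 141), (-177, 141), (-175, 143), (-173, 145), (-171, 159), (-169, 177), (-167, 190), (-165, 184), (-163, 151), (-161, 94), (-159, 61), (-157, 55), (-155, 55), (-153, 55), (-151, 56), (-149, 57), (-147, 58), (-145, 59), (-143, 61), (-141, 62), (-139, 64), (-137, 82), (-135, 137), (-133, 175), (-131, 155), (-129, 98), (-127, 66), (-125, 62), (-123, 68), (-121, 98)]
w6 [(-205, 172), (-203, 191), (-201, 163), (-199, 71), (-197, 57), (-195, 58), (-193, 61), (-191, 106), (-189, 197), (-187, 208), (-185, 205), (-183, 167), (-181, 132), (-179, 156), (-177, 191), (-175, 182), (-173, 109), (-171, 62), (-169, 66), (-167, 132), (-165, 185), (-163, 123), (-161, 57), (-159, 53), (-157, 54), (-155, 56), (-153, 81), (-151, 170), (-149, 163), (-147, 139), (-145, 165), (-143, 190), (-141, 167), (-139, 179), (-137, 201), (-135, 205), (-133, 204), (-131, 203), (-129, 203), (-127, 203), (-125, 203), (-123, 204), (-121, 198)]
t5 [(-205,
[... 375 characters left out ...]
1), (-143, 105), (-141, 108), (-139, 110), (-137, 110), (-135, 110), (-133, 109), (-131, 109), (-129, 109), (-127, 109), (-125, 109), (-123, 109), (-121, 109)]
top0 [(-205, 152), (-203, 151), (-201, 149), (-199, 149), (-197, 148), (-195, 147), (-193, 146), (-191, 140), (-189, 132), (-187, 120), (-185, 99), (-183, 86), (-181, 73), (-179, 68), (-177, 66), (-175, 66), (-173, 67), (-171, 70), (-169, 72), (-167, 75), (-165, 78), (-163, 78), (-161, 79), (-159, 78), (-157, 77), (-155, 77), (-153, 78), (-151, 79), (-149, 82), (-147, 88), (-145, 92), (-143, 101), (-141, 107), (-139, 117), (-137, 123), (-135, 122), (-133, 124), (-131, 117), (-129, 107), (-127, 96), (-125, 91), (-123, 93), (-121, 100)]
```

The mouth is at about −157° by image code, up from −125°, so the spout follows as planned. Pushing on.

Emit:
step_arm(series=[1,-0.01,0.08,0,0,0,-0.044,1,-0.01,0.17,0,0,0,-0.09,1,0,0.26,0,0,0,-0.13,1,0.02,0.35,0,0,0,-0.175,1,0.05,0.44,0,0,0,-0.22,1,0.08,0.49,0,0,0,-0.245,1,0.08,0.49,0,0,0,-0.245,1,0.08,0.49,0,0,0,-0.245])

```text
clock: 15.45
tool_pos: [0.5264, 0.001, 0.1346]
tcp_rot: [[-0.991, 0.137, 0.001], [0.137, 0.991, 0.0], [-0.001, 0.0, -1.0]]
contact_force: [-0.5, -0.0, -1.0]
grip_width: 0.0922
finger_force: 0.1
```

```bash
python3 - <<'E'
from h import *
o=get_obs(); R=o['tcp_rot']; print(o['clock'],o['contact_force'],o['joints'][6],np.degrees(np.arctan2(R[1][1],R[0][1])))
snap('wrist','w7'); print([(t,g) for g,t in mouth('w7') if t<-170])
h=ray('w4',316,238,.106); f=ray('w4',317,318,.01); print(h,f,np.degrees(np.arctan2(*(h-f)[1::-1])))
# dark hole blob centre in w7 near the mouth circle
g=cv2.cvtColor(cv2.imread('pics/w7.png'),cv2.COLOR_BGR2GRAY)
for fn in('w5','w7'):
    g=cv2.medianBlur(cv2.cvtColor(cv2.imread(f'pics/{fn}.png'),cv2.COLOR_BGR2GRAY),5)
    ci=cv2.HoughCircles(g[120:290,200:460],cv2.HOUGH_GRADIENT,1,20,param1=100,param2=14,minRadius=9,maxRadius=24)
    if ci is not None:
        for x,y,r in ci[0][:6]:
            P=ray(fn,x+200,y+120,.126); print(fn,x+200,y+120,r,g[int(y)+120,int(x)+200],P.round(4),np.degrees(np.arctan2(P[1]+.0315,P[0]-.602)),np.hypot(P[1]+.0315,P[0]-.602))
E
```

```text
15.45 [-0.48712362 -0.02912661 -1.00881433] 1.5399050290479173 82.15198380374693
[(-205, 200), (-204, 173), (-203, 119), (-202, 78), (-201, 65), (-200, 63), (-199, 63), (-198, 63), (-197, 65), (-196, 77), (-195, 116), (-194, 180), (-193, 221), (-192, 212), (-191, 163), (-190, 104), (-189, 69), (-188, 59), (-187, 58), (-186, 57), (-185, 57), (-184, 56), (-183, 56), (-182, 57), (-181, 70), (-180, 113), (-179, 169), (-178, 192), (-177, 173), (-176, 153), (-175, 140), (-174, 140), (-173, 153), (-172, 177), (-171, 182)]
[0.48709849 0.00828461 0.106     ] [ 0.60469182 -0.0290257   0.01      ] 162.39667784375112
w5 291.5 198.5 14.1 59 [ 0.5364 -0.1275  0.126 ] -124.33966368755092 0.11631794071226256
w5 384.5 248.5 23.4 136 [ 0.4965 -0.0489  0.126 ] -170.64228441182127 0.10693745399091052
w5 233.5 189.5 19.9 170 [ 0.5706 -0.16    0.126 ] -103.74301662472672 0.13227484279451243
w5 426.5 279.5 23.4 101 [ 0.4813 -0.0047  0.126 ] 167.50342606044796 0.12363151798832521
w5 256.5 189.5 22.3 228 [ 0.5554 -0.1495  0.126 ] -111.57711672817868 0.12684811975869326
w5 255.5 211.5 20.0 222 [ 0.5668 -0.1357  0.126 ] -108.67941459594027 0.10995637131762383
w7 316.5 210.5 20.1 64 [0.4845 0.0081 0.126 ] 161.40049344234902 0.12401391316835696
w7 261.5 215.5 22.1 56 [ 0.4831 -0.0207  0.126 ] 174.79890772343273 0.11937007114753383
w7 300.5 177.5 21.2 221 [0.4667 0.0023 0.126 ] 165.97193042245996 0.13949862659452597
w7 330.5 171.5 19.9 224 [0.4658 0.0178 0.126 ] 160.11885254734204 0.14483511779583808
```

The mouth is at 174.8° and the lid hole is visible at about 161.8°, leaving 13° to go. I'll centre the open gripper on the final spout line and close, which squeezes the spout into place.

Emit:
step_arm(series=[1,0,-0.05,0,0,0,-0.045,1,0,-0.09,0,0,0,-0.09,1,0,-0.09,0,0,0,-0.09,1,0,-0.09,0,0,0,-0.09])

```text
clock: 15.83
tool_pos: [0.5263, -0.0063, 0.1345]
tcp_rot: [[-0.95, 0.311, 0.001], [0.311, 0.95, 0.0], [-0.001, 0.001, -1.0]]
contact_force: [-0.0, -0.2, 0.3]
grip_width: 0.0916
finger_force: 0.0
```

Emit:
step_arm(series=[0.85,0,0,0,0,0,0,0.75,0,0,0,0,0,0,0.65,0,0,0,0,0,0,0.55,0,0,0,0,0,0,0.45,0,0,0,0,0,0,0.45,0,0,0,0,0,0,0.45,0,0,0,0,0,0,0.45,0,0,0,0,0,0])

```text
clock: 16.5
tool_pos: [0.5256, -0.0062, 0.134]
tcp_rot: [[-0.949, 0.314, -0.001], [0.314, 0.949, -0.0], [0.001, -0.0, -1.0]]
contact_force: [-1.7, -2.3, -1.0]
grip_width: 0.0419
finger_force: 1.3
```

```bash
cat > m.py <<'E'
from h import *
import sys
def holes(fn):
    g=cv2.medianBlur(cv2.cvtColor(cv2.imread(f'pics/{fn}.png'),cv2.COLOR_BGR2GRAY),5)
    ci=cv2.HoughCircles(g[120:290,200:460],cv2.HOUGH_GRADIENT,1,20,param1=100,param2=14,minRadius=9,maxRadius=26)
    for x,y,r in ([] if ci is None else ci[0][:6]):
        if g[int(y)+120,int(x)+200]<90:
            for z in(.106,.124):
                P=ray(fn,x+200,y+120,z); print(fn,x+200,y+120,r,z,P.round(4),np.degrees(np.arctan2(P[1]+.0315,P[0]-.602)).round(2))
o=get_obs(); R=o['tcp_rot']; print(o['clock'],o['tool_pos'],o['contact_force'],o['grip_width'],np.degrees(np.arctan2(R[1][1],R[0][1])))
fn=sys.argv[1]; snap('wrist',fn); holes('w7'); holes(fn); print([(t,g) for g,t in mouth(fn) if t<-175])
E
python3 m.py w8
```

```text
16.5 [ 0.52564488 -0.00619042  0.13400759] [-1.71802023 -2.28745717 -0.97316253] 0.04189945779227897 71.67752846275587
w7 316.5 210.5 20.5 0.106 [0.4875 0.0077 0.106 ] 161.08
w7 316.5 210.5 20.5 0.124 [0.4848 0.008  0.124 ] 161.37
w7 261.5 215.5 22.1 0.106 [ 0.486  -0.0242  0.106 ] 176.41
w7 261.5 215.5 22.1 0.124 [ 0.4834 -0.021   0.124 ] 174.96
w8 308.5 216.5 21.3 0.106 [0.4903 0.002  0.106 ] 163.32
w8 308.5 216.5 21.3 0.124 [0.4875 0.0032 0.124 ] 163.12
[(-205, 174), (-204, 185), (-203, 161), (-202, 109), (-201, 67), (-200, 61), (-199, 60), (-198, 60), (-197, 60), (-196, 60), (-195, 60), (-194, 61), (-193, 77), (-192, 120), (-191, 170), (-190, 183), (-189, 166), (-188, 160), (-187, 175), (-186, 191), (-185, 161), (-184, 103), (-183, 68), (-182, 60), (-181, 59), (-180, 60), (-179, 62), (-178, 64), (-177, 65), (-176, 66)]
```

The mouth is at 163.1° against 161.1° for the lid hole in the same camera, so about 2° remains. I'll nudge the tool, grip snugly and measure again.

Emit:
step_arm(series=[0.45,0.01,0.035,0,0,0,-0.015,0.42,0.01,0.035,0,0,0,-0.015,0.42,0.01,0.035,0,0,0,-0.015,0.42,0.01,0.035,0,0,0,-0.015,0.42,0.01,0.035,0,0,0,-0.015,0.42,0.01,0.035,0,0,0,-0.015])

```text
clock: 17.05
tool_pos: [0.5268, -0.0029, 0.1342]
tcp_rot: [[-0.94, 0.342, -0.0], [0.342, 0.94, 0.001], [0.0, 0.0, -1.0]]
contact_force: [-2.3, -0.5, -1.2]
grip_width: 0.04
finger_force: 29.7
```

```bash
python3 m.py w9
```

```text
17.05 [ 0.52675749 -0.0029397   0.13416103] [-2.32572159 -0.47742322 -1.15347298] 0.04003001175466527 69.99093133488711
w7 316.5 210.5 20.5 0.106 [0.4875 0.0077 0.106 ] 161.08
w7 316.5 210.5 20.5 0.124 [0.4848 0.008  0.124 ] 161.37
w7 261.5 215.5 22.1 0.106 [ 0.486  -0.0242  0.106 ] 176.41
w7 261.5 215.5 22.1 0.124 [ 0.4834 -0.021   0.124 ] 174.96
w9 312.5 215.5 21.3 0.106 [0.492  0.0086 0.106 ] 159.96
w9 312.5 215.5 21.3 0.124 [0.4892 0.0098 0.124 ] 159.91
[(-205, 102), (-204, 69), (-203, 61), (-202, 60), (-201, 60), (-200, 60), (-199, 60), (-198, 60), (-197, 61), (-196, 74), (-195, 115), (-194, 166), (-193, 184), (-192, 168), (-191, 160), (-190, 179), (-189, 190), (-188, 165), (-187, 115), (-186, 74), (-185, 60), (-184, 58), (-183, 57), (-182, 57), (-181, 59), (-180, 61), (-179, 63), (-178, 64), (-177, 64), (-176, 65)]
```

It is about 1.5° too far. I still hold the spout, so I'll ease it back.

Emit:
step_arm(series=[0.42,-0.01,-0.022,0,0,0,0.012,0.42,-0.01,-0.022,0,0,0,0.012,0.42,-0.01,-0.022,0,0,0,0.012,0.42,-0.01,-0.022,0,0,0,0.012,0.42,-0.01,-0.022,0,0,0,0.012,0.42,-0.01,-0.022,0,0,0,0.012])

```text
clock: 17.6
tool_pos: [0.5261, -0.0048, 0.1342]
tcp_rot: [[-0.947, 0.32, 0.0], [0.32, 0.947, 0.0], [-0.0, 0.0, -1.0]]
contact_force: [-0.7, 1.6, -1.8]
grip_width: 0.04
finger_force: 29.7
```

```bash
python3 m.py w10 | grep -v w7
```

```text
17.6 [ 0.52614803 -0.00482982  0.13423833] [-0.71801337  1.60300147 -1.82008828] 0.03996836905553313 71.34719884079783
w10 313.5 215.5 21.3 0.106 [0.4913 0.0065 0.106 ] 161.06
w10 313.5 215.5 21.3 0.124 [0.4885 0.0075 0.124 ] 161.04
[(-205, 158), (-204, 105), (-203, 70), (-202, 61), (-201, 60), (-200, 61), (-199, 60), (-198, 60), (-197, 60), (-196, 61), (-195, 73), (-194, 112), (-193, 164), (-192, 185), (-191, 171), (-190, 162), (-189, 180), (-188, 184), (-187, 140), (-186, 88), (-185, 67), (-184, 60), (-183, 58), (-182, 58), (-181, 58), (-180, 59), (-179, 62), (-178, 63), (-177, 64), (-176, 65)]
```

The mouth at (0.4885, 0.0075) now matches the lid hole at (0.4875, 0.0077). Release and rise.

Emit:
step_arm(series=[0.6,0,0,0,0,0,0,0.8,0,0,0,0,0,0,0.8,0,0,0,0,0,0,0.8,0,0,0,0,0,0,0.8,0,0,0,0,0,0])

```text
clock: 18.07
tool_pos: [0.5263, -0.0053, 0.1344]
tcp_rot: [[-0.947, 0.32, 0.001], [0.32, 0.947, -0.0], [-0.001, 0.0, -1.0]]
contact_force: [-1.4, -0.9, -0.7]
grip_width: 0.0711
finger_force: 0.0
```

Emit:
step_arm(series=[0.8,0,0,0.2,0,0,0,0.8,0,0,0.5,0,0,0,0.8,0,0,0.8,0,0,0,0.8,0,0,1,0,0,0,0.8,0,0,1,0,0,0])

```text
clock: 18.48
tool_pos: [0.5283, -0.0053, 0.2176]
tcp_rot: [[-0.947, 0.32, 0.007], [0.32, 0.947, 0.001], [-0.006, 0.003, -1.0]]
contact_force: [-0.2, 0.1, -0.5]
grip_width: 0.0737
finger_force: 0.0
```

Emit:
step_arm(series=[0.8,-0.3,0,0.3,0,0,0,0.8,-0.6,0,0.6,0,0,0,0.8,-0.6,0,0.6,0,0,0,0.8,-0.6,0,0.6,0,0,0,0.8,-0.6,0,0.6,0,0,0])

```text
clock: 18.9
tool_pos: [0.4781, -0.005, 0.2615]
tcp_rot: [[-0.947, 0.32, -0.0], [0.32, 0.947, 0.0], [0.0, 0.0, -1.0]]
contact_force: [0.7, -0.2, 0.3]
grip_width: 0.0737
finger_force: 0.0
```

```bash
python3 m.py w11 | grep -v w7; python3 - <<'E'
from h import *
snap('scene','s11'); a=cv2.imread('pics/scene0.png').astype(int); b=cv2.imread('pics/s11.png').astype(int)
d=(cv2.GaussianBlur(np.abs(a-b).max(2).astype('uint8'),(0,0),2)>35).astype('uint8')
n,l,s,c=cv2.connectedComponentsWithStats(d)
for k in range(1,n):
    if s[k,4]>60: print(s[k])
# caddy axis: hole expected in wrist view through/next to spout
print(proj('w11',[.487,.008,.106]),proj('w11',[.487,.008,.124]))
E
```

```text
18.9 [ 0.4780655  -0.00495395  0.2615246 ] [ 0.70872054 -0.20344607  0.29115437] 0.07368122730012336 71.34433379086879
w11 330.5 242.5 11.8 0.106 [0.4936 0.0062 0.106 ] 160.81
w11 330.5 242.5 11.8 0.124 [0.4891 0.0069 0.124 ] 161.23
w11 403.5 185.5 9.6 0.106 [0.4634 0.0876 0.106 ] 139.33
w11 403.5 185.5 9.6 0.124 [0.4606 0.0837 0.124 ] 140.83
[(-205, 126), (-204, 104), (-203, 83), (-202, 67), (-201, 54), (-200, 51), (-199, 51), (-198, 53), (-197, 57), (-196, 67), (-195, 95), (-194, 122), (-193, 151), (-192, 177), (-191, 200), (-190, 202), (-189, 193), (-188, 166), (-187, 144), (-186, 116), (-185, 95), (-184, 76), (-183, 63), (-182, 59), (-181, 58), (-180, 57), (-179, 57), (-178, 57), (-177, 56), (-176, 56)]
[     0     11    465    469 142578]
[406 312  33  29 174]
[330.11736746 235.61558468] [330.9711883 239.9857704]
```

The mouth measures (0.489, 0.007) after release, and nothing has moved since. Handing in.

```bash
python3 -c "
from workcell import *
print(job_done())"
```

```text
the job is handed in; nothing more can be done
None
```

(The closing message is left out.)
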